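# Tilt a stamped copper blank to the pointer and hold it for inspection

### The arm

A 6-joint arm with a two-finger parallel gripper is mounted at the origin on the work surface. World frame = base frame: x ahead of the robot, y to its left, z up, the work surface at z = 0. Lengths are in mm, angles in rad, forces in N, time in s.
With the tool pointing down it reaches from about 300 to 775 mm from the base axis. Payload 14.6 kg.
Tool frame: the origin (TCP) lies on the front face of the gripper's body, between the roots of the fingers; the fingertips stand 97 mm ahead of it and the grasp point (between the pads) lies 78 mm ahead of it; z points along the fingers, y is the line along which they close (so a half turn about z gives the same grasp; the last joint's range is limited). The gripper opens to 94 mm and grips with 3 to 60 N. Pads are 16 mm wide; open, the fingers measure 119 mm over their backs; the gripper's body (75 mm by 177 mm) begins 78 mm behind the grasp point.
Start: joints at [1.163, 0.3, 1.521, -0, 1.321, -0.067], TCP at [183.83, 518.36, 302.646] pointing down, gripper open.
Joint ranges: [-3.03, 3.03], [-0.79, 2.21], [0.23, 2.52], [-1.04, 4.18], [0, 3.07], [-2.55, 2.55]. Speed limits (rad/s): [2.22, 2.22, 2.57, 3.14, 3.14, 3.14].

### API

Orientations are given as [roll, pitch, yaw] about the fixed x, y, z axes, in that order (R = Rz(yaw) Ry(pitch) Rx(roll)).
In Python, from cell import * gives the robot as it stands.
- The arm moves only by the tool carry_out, never from a script. Its arguments are lists of equal length, an entry for each row: "slide": the shift along the world's x, y, z scaled (see below), a list of three; "dr": the turn, a rotation vector about the world's x, y, z scaled (see below), a list of three; "gripper": the opening in per cent of the stroke, from 0 (shut) to 100 (fully open). A call has 1 to 10 rows; each row is the pose to reach, as a shift and turn from the pose commanded when the call began, turning the shorter way round; what a row does not reach only later rows make up. The controller multiplies each number of a shift by 0.25 m and each number of a turn by 360 degrees. A row lasts 1/12 s, in which the tool goes at most 41.7 mm and 7.16 degrees, less where a joint would pass 70% of its speed; a pose out of reach is approached as far as the arm can. A call with a number of a shift or a turn outside -1 to 1 is refused whole. A call with a gripper value outside its range is refused whole. The fingers move at their own pace and stop on an object; "newtons" is the grip in N (left out, the last holds). Time passes only in rows, so rows that repeat a pose let the fingers close. It gives the time, the measured TCP pose, the force, the opening and the grip force at its end, in the units of the state.
- read_state(): the state, without advancing time (a new reading comes with each control period).
- camera(name): name is "scene" or "top" or "wrist"; returns the picture (400x640x3 uint8, red, green, blue); there is no depth.
- camera_model(name): a dict with "vfov" (degrees; the focal length in pixels is half the picture's height over the tangent of half this angle, whatever the lens; pixels are square), "cx", "cy" (the principal point, pixels), "R" (3x3) and "t" (3): a world point X has camera coordinates R X + t. Camera axes: x right, y down, z forward; pixel columns grow to the right and rows downward; lengths in mm; the calibration is good to about 2 mm. A picture is of the moment at which its call begins: read the wrist's pose just before it. camera_model takes no time and is no camera call; for the wrist camera it gives the pose at the moment of the call.
- sign_off(): hands the job in; it is judged then, once.
The state is a dict: "clock": time; "joints": joint angles; "qd": joint speeds; "effort": joint torques, N m; "eef_pos": TCP position; "eef_rot": TCP orientation; "wrist_force": force on the tool from outside, world axes, zero at the start; "moment": the same for the moment, N m; "finger_gap": finger opening in mm; "finger_force": force on a finger pad.
Only numpy, scipy, OpenCV 4.12 (cv2) and the standard library are available. Lean on these libraries where they do the work, as an engineer would, in place of code of your own. Each camera call takes 0.05 s, during which the arm holds its last target. There are 200 camera calls.

### The job

On the swivelling tilt stand, first turn the round turntable counter-clockwise (seen from above) all the way to its stop (it has an upright post to turn it by), with the hinged steel plate still lying down. Then lift the plate, which has a bar handle on its free edge, until its side edge lines up with the straight pointer bar beside it, and finish while holding it there steadily: do not let go, the plate falls if released. Do not shift the pointer, and leave the tools and other loose things around the stand where they are.

Things in the scene. Friction and masses are not known exactly. Their poses are not given: they have to be found in the camera images.
- turntable (a joint): angle of the turntable about its vertical axis, rad, growing counter-clockwise seen from above; its stop is at 1.2, where a small tab on its rim meets a lug on the fixed base. It starts between 0 and 0.45, turns with stiff friction (about 0.4 N m, 4 N at the post) and stays where it is left.
- turn_axis (a point): centre of the turntable's top face, 37 mm above the table, on the vertical turning axis. The turntable is a dark steel disc 240 mm across on a fixed green round base 260 mm across (three small feet reach out to 152 mm from the axis, the stop lug to 148 mm). The axes turn with the turntable: x points horizontally from the plate's handle towards its hinge, y along the hinge towards the quadrant and pointer, z up.
- post_mid (a point): the turning post: plain upright steel pin 14 mm in diameter on the turntable, 105 mm from the turning axis on the -y side (opposite the quadrant), rising from the disc (37 mm) to 100 mm above the table; this point is on its axis 80 mm above the table. 38 mm of free space between it and the plate's edge; a 24 mm collar 6 mm high at its foot.
- plate (a joint): tilt of the hinged plate, rad: 0 lying level on its rests, growing as the handle rises; upper limit 1.3. The hinge is nearly free, so the plate falls back to 0 when released (plate and blank 0.4 to 0.85 kg, about 2 to 4 N at the handle).
- handle_mid (a point): middle of the plate's handle: round steel bar 12 mm in diameter, 112 mm long, parallel to the hinge, 200 mm from the hinge axis; 70 mm above the table when the plate lies level. Two side arms 92 mm apart (inside) carry it; 54 mm free gap between bar and plate edge. Axes are the plate's: x from handle to hinge, y along the bar, z out of the plate's face.
- hinge_mid (a point): middle of the plate's hinge axis, 70 mm above the table, 80 mm from the turning axis; the hinge axis is horizontal along y, axes as those of the turntable.
- plate_corner (a point): front corner of the plate on the pointer's side, half-way through its thickness, 140 mm from the hinge axis. The plate is bright steel, 120 mm wide along the hinge, 135 mm long, 6 mm thick, with a copper blank 72 mm across clamped on its middle.
- pointer (a joint): angle to which the pointer is set, rad, on the same scale as the plate's tilt: equal values mean that the plate's edge and the pointer are in line. It is between 0.45 and 0.8 and is clamped tight.
- pointer_tip (a point): point on the pointer 140 mm from the hinge axis, where the plate's corner comes level with it. The pointer is a straight brass bar 6 x 6 mm, 155 mm long, running from the hinge axis along the outside of the plate's edge, 7 mm clear of it; an upright aluminium quadrant arc stands just outside it. Its axes are the pointer's: x towards the hinge.
- bench_block_mid (a point): bystander: loose square steel bench block 80 x 80 x 25 mm lying on the table to the right of the stand; point at its centre
- punch_can_mid (a point): bystander: loose round metal can, 68 mm across, 85 mm tall, with steel punches standing in it up to 124 mm; point on its axis 45 mm up
- stamp_mid (a point): bystander: loose square steel stamp 85 x 12 x 12 mm lying on the table beyond the stand; point at its centre
- jar_mid (a point): bystander: loose amber glass jar with a steel cap, 60 mm across, 80 mm tall; point on its axis 40 mm up
- hammer_grip (a point): bystander: loose hammer lying on the table, point on its handle
- brush_grip (a point): bystander: loose brush lying on the table, point on its handle

How it is judged:
By the outcome, as a careful person would: the job done as asked, in the order asked, and still so for the second after the job is handed in, while the arm keeps its last pose, push and grip.
It also fails if it takes over 50 s, if anything falls off the work surface, if the arm or the gripper's body presses on something with over 40 N, if the wrist force passes 120 N, or if a joint passes its speed limit or range.

## Working session

There is one attempt and no reset: what is moved stays moved. The work goes in short steps, Python scripts to look and compute and a tool call to move; the robot and the scene stay as the last step left them, time stands still between calls to the robot, and variables do not carry over. Pictures are saved under pics/ and viewed, at most 12 in all, crops included, and the job is handed in when it is done.

Besides the shell and the picture viewer there is one more tool, called after "Request:" as a command line: name --argument value ..., lists and objects as JSON in quotes. carry_out: Moves the arm, as the interface text tells. Its arguments: {"type":"object","properties":{"slide":{"type":"array","items":{"type":"array","items":{"type":"number","minimum":-1,"maximum":1}}},"dr":{"type":"array","items":{"type":"array","items":{"type":"number","minimum":-1,"maximum":1}}},"gripper":{"type":"array","items":{"type":"number"}},"newtons":{"type":"number"}},"required":["slide","dr","gripper"]}

```bash
mkdir -p pics
python3 - <<'E'
from cell import *
import cv2
s=read_state();print(s)
for n in("scene","top"):
    im=camera(n);cv2.imwrite(f"pics/{n}0.png",im[...,::-1]);m=camera_model(n);print(n,m)
E
```

```text
{'clock': 0.0, 'joints': array([ 1.16339166e+00,  3.00481282e-01,  1.52157513e+00, -7.19503189e-06,
        1.32072302e+00, -6.65916840e-02]), 'qd': array([-0.0001176 , -0.00083033, -0.00146707,  0.00062647,  0.00104376,
        0.00150707]), 'effort': array([ 2.94448755e-04, -5.31809700e+01, -3.52731299e+01,  7.07899220e-02,
        2.45124620e-02, -6.45804903e-05]), 'eef_pos': array([183.77860846, 518.22602092, 302.08320178]), 'eef_rot': array([-3.14040804e+00, -7.20176877e-05,  2.80078141e+00]), 'wrist_force': array([-0.16380504, -0.29145485,  0.49397553]), 'moment': array([-0.01389754, -0.01877348, -0.02313466]), 'finger_force': 0.0, 'finger_gap': 93.84163118889273}
scene {'vfov': 50.07690936403704, 'cx': 322.3514432360382, 'cy': 195.41384841638526, 'R': array([[ 0.17432105,  0.98468779,  0.00145782],
       [ 0.72233158, -0.12686921, -0.67980974],
       [-0.6692154 ,  0.11955818, -0.73338707]]), 't': array([ -59.03408133, -350.13171431, 1556.64462002])}
top {'vfov': 56.99971961155716, 'cx': 316.3853753451135, 'cy': 195.66461765348112, 'R': array([[-0.02718086, -0.99955364,  0.0123985 ],
       [-0.9839323 ,  0.02456249, -0.17684434],
       [ 0.17646087, -0.01700606, -0.98416074]]), 't': array([ -19.0942431 ,  543.20978582, 1066.5200988 ])}
```

View pics/top0.png

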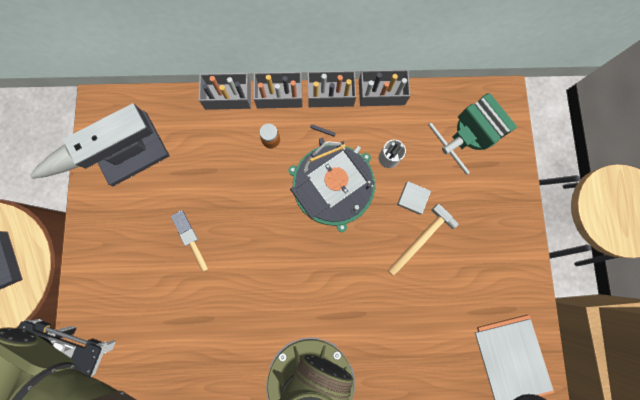

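View pics/scene0.png

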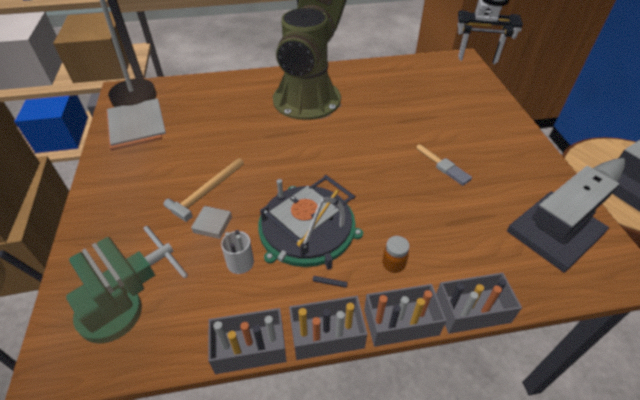

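The top view shows the stand near (334,185) with its post about (357,207) and pointer about (328,152). The scene view shows the handle about (335,188) and the post about (280,187). I'll enlarge both.

Run:
```python
import cv2,numpy as np
a=cv2.imread("pics/top0.png")[130:240,280:390];b=cv2.imread("pics/scene0.png")[165:275,250:360]
f=lambda x:cv2.resize(x,(400,400),interpolation=cv2.INTER_CUBIC)
cv2.imwrite("pics/z0.png",np.hstack([f(a),f(b)]))
```

```text
(no output)
```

View pics/z0.png

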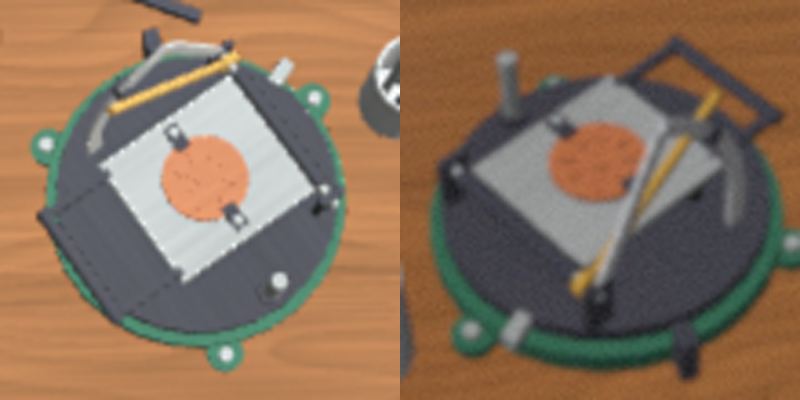

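The enlarged views show the post top at about (357.0,207.6) in the top picture. The handle bar's ends are at about (291.8,189.1) and (311.6,217.5), the pointer at (311,159)–(345,146), the rim tab at (357.5,149.5) and the lug at (321,142).

```bash
cat > h.py <<'E'
from cell import *
import numpy as np, cv2
def K(m): 
    f=200/np.tan(np.radians(m["vfov"]/2)); return np.array([[f,0,m["cx"]],[0,f,m["cy"]],[0,0,1]])
def ray(m,p):
    R,t=np.array(m["R"]),np.array(m["t"]); d=R.T@np.linalg.solve(K(m),[p[0],p[1],1.]); return -R.T@t,d
def onz(m,p,z):
    o,d=ray(m,p); return o+d*(z-o[2])/d[2]
def proj(m,X):
    q=K(m)@(np.array(m["R"])@np.array(X)+np.array(m["t"])); return q[:2]/q[2]
E
python3 - <<'E'
from h import *
m=camera_model("top"); im=cv2.imread("pics/top0.png")
# green base
hsv=cv2.cvtColor(im,cv2.COLOR_BGR2HSV)
g=cv2.inRange(hsv,(65,80,40),(95,255,200)); g[:,:280]=0;g[:,390:]=0;g[:130]=0;g[240:]=0
p=cv2.findNonZero(g)[:,0].astype(float)
w=np.array([onz(m,q,15)[:2] for q in p])
c=w.mean(0)
from scipy.optimize import least_squares
r=least_squares(lambda v:np.hypot(*(w-v[:2]).T)-v[2],[*c,127],loss="soft_l1",f_scale=2).x
print("base fit",r,len(w))
P=onz(m,(357.0,207.6),100);A=onz(m,(291.8,189.1),70);B=onz(m,(311.6,217.5),70)
print("post",P,"bar",A,B,np.linalg.norm(A-B))
h=(A+B)/2
ax=r[:2];d=np.degrees
print("post ang/rad",d(np.arctan2(*(P[:2]-ax)[::-1])),np.linalg.norm(P[:2]-ax))
print("handle ang/rad",d(np.arctan2(*(h[:2]-ax)[::-1])),np.linalg.norm(h[:2]-ax))
for n,q,z in(("tab",(357.5,149.5),30),("lug",(321,142),30)):
    X=onz(m,q,z);print(n,X,d(np.arctan2(*(X[:2]-ax)[::-1])),np.linalg.norm(X[:2]-ax))
for n,q,z in(("can",(393,150),110),("block",(415,197),25),("jar",(268,130),80)):print(n,onz(m,q,z))
E
```

```text
base fit [587.30737128 -88.39636426 126.3689129 ] 437
post [ 495.56815628 -148.05228121  100.        ] bar [560.3384044   39.70047474  70.        ] [473.91446563 -17.06482968  70.        ] 103.39921168526692
post ang/rad -146.96497001425578 109.42994104096985
handle ang/rad 125.13868666379359 121.93556849065185
tab [ 690.48028623 -167.22759127   30.        ] -37.382324152350435 129.84226095187805
lug [717.80040568 -52.84543685  30.        ] 15.239554428856074 135.24903129915324
can [ 661.81677446 -260.35590208  110.        ]
block [ 534.91092115 -339.22621266   25.        ]
jar [742.78504786 108.48179696  80.        ]
```

Request:
carry_out --slide '[[0.416,-0.888,0],[0.416,-0.888,0],[0.416,-0.888,0],[0.416,-0.888,0],[0.416,-0.888,0],[0.416,-0.888,0],[0.416,-0.888,0],[0.416,-0.888,0]]' --dr '[[0,0,-0.1178],[0,0,-0.1178],[0,0,-0.1178],[0,0,-0.1178],[0,0,-0.1178],[0,0,-0.1178],[0,0,-0.1178],[0,0,-0.1178]]' --gripper '[60,60,60,60,60,60,60,60]'

```text
clock: 0.77
eef_pos: [288.4, 295.3, 302.8]
eef_rot: [3.141, -0.0, 2.058]
wrist_force: [-0.9, -0.2, 0.2]
finger_gap: 56.5
finger_force: 0.0
```

Request:
carry_out --slide '[[0.416,-0.888,0],[0.416,-0.888,0],[0.416,-0.888,0],[0.416,-0.888,0],[0.416,-0.888,0],[0.416,-0.888,0],[0.416,-0.888,0],[0.416,-0.888,0]]' --dr '[[0,0,-0.1178],[0,0,-0.1178],[0,0,-0.1178],[0,0,-0.1178],[0,0,-0.1178],[0,0,-0.1178],[0,0,-0.1178],[0,0,-0.1178]]' --gripper '[60,60,60,60,60,60,60,60]'

```text
clock: 1.43
eef_pos: [392.4, 74.1, 302.4]
eef_rot: [-3.141, 0.0, 1.32]
wrist_force: [0.1, 0.3, -0.2]
finger_gap: 56.6
finger_force: 0.0
```

Request:
carry_out --slide '[[0.416,-0.888,0],[0.416,-0.888,0],[0.416,-0.888,0],[0.416,-0.888,0],[0.416,-0.888,0],[0.416,-0.888,0],[0.416,-0.888,0],[0.416,-0.888,0]]' --dr '[[0,0,-0.1178],[0,0,-0.1178],[0,0,-0.1178],[0,0,-0.1178],[0,0,-0.1178],[0,0,-0.1178],[0,0,-0.1178],[0,0,-0.1178]]' --gripper '[60,60,60,60,60,60,60,60]'

```text
clock: 2.1
eef_pos: [496.6, -146.8, 301.8]
eef_rot: [-3.14, 0.001, 0.583]
wrist_force: [-0.3, 0.8, 0.2]
finger_gap: 56.7
finger_force: 0.0
```

Run:
```python
from h import *
m=camera_model("wrist");im=camera("wrist")[...,::-1].copy();cv2.imwrite("pics/w1.png",im)
print({k:np.round(v,3) for k,v in m.items()}, "post pred",proj(m,(495.6,-148,100)),proj(m,(495.6,-148,43)))
```

```text
{'vfov': np.float64(70.29), 'cx': np.float64(318.601), 'cy': np.float64(201.578), 'R': array([[ 0.55 , -0.835, -0.003],
       [-0.809, -0.534,  0.248],
       [-0.209, -0.134, -0.969]]), 't': array([-394.111,  299.198,  472.184])} post pred [320.3385607 203.6781957] [320.20280074 191.77845962]
```

View pics/w1.png

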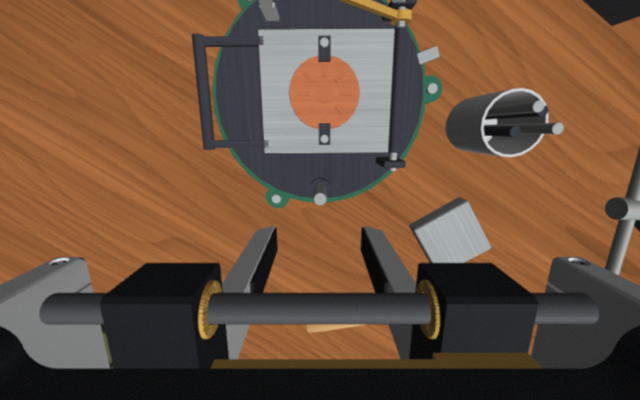

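The wrist view shows the post top at about (320,199), 5 px nearer the axis than predicted. The handle bar runs from (200,37) to (209,147).

Run:
```python
from h import *
m=camera_model("wrist")
P=onz(m,(320,199),100);A=onz(m,(200,37),70);B=onz(m,(209,147),70)
print(P,A,B,(A+B)/2,np.linalg.norm(A-B),np.degrees(np.arctan2(*(A-B)[1::-1])))
mt=camera_model("top");ms=camera_model("scene")
# triangulate post top from 3 views
M=0;b=0
for mm,p in((m,(320,199)),(mt,(357,207.6)),(ms,(279.4,180.6))):
    o,d=ray(mm,p);d/=np.linalg.norm(d);Q=np.eye(3)-np.outer(d,d);M=M+Q;b=b+Q@o
print(np.linalg.solve(M,b))
print(onz(ms,(279.4,180.6),100))
```

```text
[ 499.1632837  -144.21103763  100.        ] [565.12398268  41.90512865  70.        ] [475.03488571 -16.04753896  70.        ] [520.07943419  12.92879484  70.        ] 107.11935901647689 32.75243516913798
[ 497.14075791 -145.60796071   97.38196421]
[ 499.3411857  -143.91481184  100.        ]
```

Request:
carry_out --slide '[[0.011,0.011,-0.2],[0.011,0.011,-0.4],[0.011,0.011,-0.578],[0.011,0.011,-0.578],[0.011,0.011,-0.578]]' --dr '[[0,0,0],[0,0,0],[0,0,0],[0,0,0],[0,0,0]]' --gripper '[60,60,60,60,60]'

```text
clock: 2.57
eef_pos: [497.1, -142.0, 154.3]
eef_rot: [-3.136, 0.004, 0.585]
wrist_force: [-0.5, 0.2, -0.5]
finger_gap: 56.3
finger_force: 0.0
```

Request:
carry_out --slide '[[0,0,0],[0,0,0],[0,0,0],[0,0,0],[0,0,0],[0,0,0],[0,0,0],[0,0,0]]' --dr '[[0,0,0],[0,0,0],[0,0,0],[0,0,0],[0,0,0],[0,0,0],[0,0,0],[0,0,0]]' --gripper '[0,0,0,0,0,0,0,0]' --newtons 15

```text
clock: 3.23
eef_pos: [498.8, -145.1, 158.6]
eef_rot: [3.141, -0.0, 0.58]
wrist_force: [-0.9, -1.6, 4.8]
finger_gap: 13.8
finger_force: 15.0
```

```bash
python3 -c "
import numpy as np
v=np.array([498.5-586,-145+88.])
def o(a):
    a=np.radians(a);return np.array([[np.cos(a),-np.sin(a)],[np.sin(a),np.cos(a)]])@v
for s,st in((0,3),(30,1.5)):
    print([[*np.round((o(s+i*st)-o(s))/250,3).tolist(),0] for i in range(1,11)],[round(i*st/360,4) for i in range(1,11)])
"
```

```text
[[0.012, -0.018, 0], [0.026, -0.035, 0], [0.04, -0.052, 0], [0.055, -0.068, 0], [0.071, -0.083, 0], [0.088, -0.097, 0], [0.105, -0.11, 0], [0.123, -0.123, 0], [0.142, -0.134, 0], [0.161, -0.144, 0]] [0.0083, 0.0167, 0.025, 0.0333, 0.0417, 0.05, 0.0583, 0.0667, 0.075, 0.0833]
[[0.01, -0.005, 0], [0.02, -0.009, 0], [0.03, -0.014, 0], [0.04, -0.018, 0], [0.05, -0.021, 0], [0.061, -0.025, 0], [0.071, -0.028, 0], [0.082, -0.031, 0], [0.092, -0.034, 0], [0.103, -0.036, 0]] [0.0042, 0.0083, 0.0125, 0.0167, 0.0208, 0.025, 0.0292, 0.0333, 0.0375, 0.0417]
```

Request:
carry_out --slide '[[0.012,-0.018,0],[0.026,-0.035,0],[0.04,-0.052,0],[0.055,-0.068,0],[0.071,-0.083,0],[0.088,-0.097,0],[0.105,-0.11,0],[0.123,-0.123,0],[0.142,-0.134,0],[0.161,-0.144,0]]' --dr '[[0,0,0.0083],[0,0,0.0167],[0,0,0.025],[0,0,0.0333],[0,0,0.0417],[0,0,0.05],[0,0,0.0583],[0,0,0.0667],[0,0,0.075],[0,0,0.0833]]' --gripper '[0,0,0,0,0,0,0,0,0,0]'

```text
clock: 4.07
eef_pos: [538.9, -181.1, 158.6]
eef_rot: [-3.141, 0.0, 1.106]
wrist_force: [-4.7, 1.8, 7.6]
finger_gap: 13.8
finger_force: 15.0
```

Request:
carry_out --slide '[[0.01,-0.005,0],[0.02,-0.009,0],[0.03,-0.014,0],[0.04,-0.018,0],[0.05,-0.021,0],[0.061,-0.025,0],[0.071,-0.028,0],[0.071,-0.028,0]]' --dr '[[0,0,0.0042],[0,0,0.0083],[0,0,0.0125],[0,0,0.0167],[0,0,0.0208],[0,0,0.025],[0,0,0.0292],[0,0,0.0292]]' --gripper '[0,0,0,0,0,0,0,0]'

```text
clock: 4.73
eef_pos: [556.9, -188.2, 158.6]
eef_rot: [3.141, 0.0, 1.289]
wrist_force: [-1.0, -1.1, 5.1]
finger_gap: 14.0
finger_force: 15.0
```

```bash
python3 -c "
import numpy as np
v=np.array([498.5-586,-145+88.])
def o(a):
    a=np.radians(a);return np.array([[np.cos(a),-np.sin(a)],[np.sin(a),np.cos(a)]])@v
s=40.5
print([[*np.round((o(s+i)-o(s))/250,4).tolist(),0] for i in range(1,21)])
"
```

```text
[[0.007, -0.002, 0], [0.0141, -0.0039, 0], [0.0211, -0.0056, 0], [0.0282, -0.0073, 0], [0.0354, -0.0088, 0], [0.0425, -0.0101, 0], [0.0497, -0.0114, 0], [0.0569, -0.0125, 0], [0.0641, -0.0135, 0], [0.0714, -0.0144, 0], [0.0786, -0.0152, 0], [0.0859, -0.0158, 0], [0.0932, -0.0163, 0], [0.1004, -0.0167, 0], [0.1077, -0.0169, 0], [0.115, -0.017, 0], [0.1223, -0.017, 0], [0.1296, -0.0169, 0], [0.1369, -0.0166, 0], [0.1442, -0.0162, 0]]
```

Request:
carry_out --slide '[[0.007,-0.002,0],[0.014,-0.004,0],[0.021,-0.006,0],[0.028,-0.007,0],[0.035,-0.009,0],[0.035,-0.009,0]]' --dr '[[0,0,0.0028],[0,0,0.0056],[0,0,0.0083],[0,0,0.0111],[0,0,0.0139],[0,0,0.0139]]' --gripper '[0,0,0,0,0,0]'

```text
clock: 5.23
eef_pos: [565.5, -190.3, 158.6]
eef_rot: [3.141, 0.0, 1.376]
wrist_force: [-0.5, -0.7, 5.5]
finger_gap: 13.2
finger_force: 15.0
```

Request:
carry_out --slide '[[0.007,-0.001,0],[0.014,-0.002,0],[0.021,-0.003,0]]' --dr '[[0,0,0.0028],[0,0,0.0056],[0,0,0.0083]]' --gripper '[0,0,0]'

```text
clock: 5.48
eef_pos: [568.4, -190.5, 158.4]
eef_rot: [-3.133, -0.001, 1.427]
wrist_force: [-28.7, 7.2, 22.6]
finger_gap: 17.4
finger_force: 15.0
```

Run:
```python
from h import *
a=camera("top")[...,::-1];b=camera("scene")[...,::-1]
cv2.imwrite("pics/top2.png",a);cv2.imwrite("pics/scene2.png",b)
f=lambda x:cv2.resize(x,(400,400),interpolation=cv2.INTER_CUBIC)
cv2.imwrite("pics/z2.png",np.hstack([f(a[125:225,280:380]),f(b[175:275,255:355])]))
```

```text
(no output)
```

View pics/z2.png

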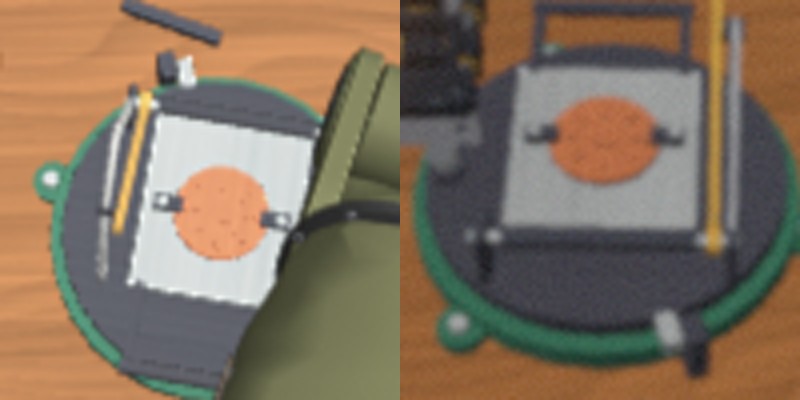

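The top crop shows the tab touching the lug at about (182,70), and the push force has risen, so the turntable is at its stop. I'll let go of the post, rise and measure again.

Request:
carry_out --slide '[[0,0,0],[0,0,0],[0,0,0],[0,0,0],[0,0,0.16],[0,0,0.32],[0,0,0.48],[-0.16,0,0.6],[-0.32,0,0.6],[-0.4,0,0.6]]' --dr '[[0,0,0],[0,0,0],[0,0,0],[0,0,0],[0,0,0],[0,0,0],[0,0,0],[0,0,0],[0,0,0],[0,0,0]]' --gripper '[60,60,60,60,60,60,60,60,60,60]'

```text
clock: 6.42
eef_pos: [468.6, -190.7, 309.8]
eef_rot: [3.139, 0.001, 1.427]
wrist_force: [0.8, -0.8, -0.1]
finger_gap: 56.7
finger_force: 0.0
```

Request:
carry_out --slide '[[-0.16,0.16,0.1],[-0.24,0.32,0.1],[-0.24,0.4,0.1],[-0.24,0.4,0.1],[-0.24,0.4,0.1],[-0.24,0.4,0.1]]' --dr '[[0,0,0],[0,0,0],[0,0,0],[0,0,0],[0,0,0],[0,0,0]]' --gripper '[60,60,60,60,60,60]'

```text
clock: 6.92
eef_pos: [410.9, -91.1, 333.3]
eef_rot: [3.141, 0.0, 1.427]
wrist_force: [-0.5, -0.7, 0.3]
finger_gap: 56.6
finger_force: 0.0
```

Run:
```python
from h import *
print(read_state()["eef_pos"],read_state()["eef_rot"])
m=camera_model("wrist");im=camera("wrist")[...,::-1].copy();cv2.imwrite("pics/w3.png",im)
np.save("w3.npy",m,allow_pickle=True)
t=camera("top")[...,::-1];cv2.imwrite("pics/top3.png",t)
cv2.imwrite("pics/z3.png",np.hstack([cv2.resize(im,(480,300)),cv2.resize(t[125:225,270:370],(300,300),interpolation=cv2.INTER_CUBIC)]))
```

```text
[410.8658664  -91.08159255 333.28300724] [3.14105259e+00 2.14237642e-04 1.42725995e+00]
```

View pics/w3.png

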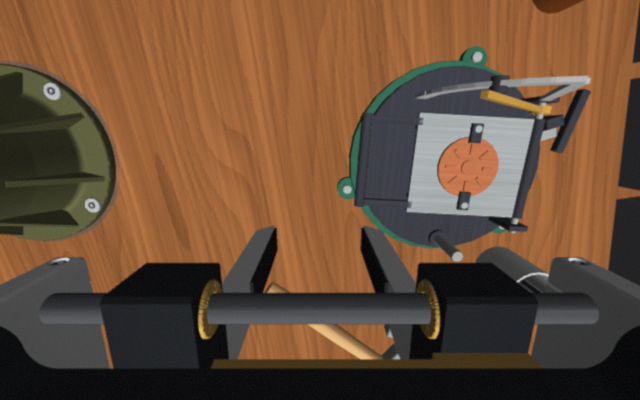

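The wrist view shows the handle bar from about (369,114) to (360,206). The pointer runs from about (482,96) to (548,109), and the hinge ends are near (542,115) and (516,226).

Run:
```python
from h import *
m=np.load("w3.npy",allow_pickle=True).item()
A=onz(m,(369,114),70);B=onz(m,(360,206),70);h=(A+B)/2
y=np.degrees(np.arctan2(*(A-B)[1::-1]));print(A,B,h,np.linalg.norm(A-B),y)
v=h[:2]-(586,-88);print(np.hypot(*v),np.degrees(np.arctan2(v[1],v[0]))-90)
P=onz(m,(457,256),100);v=P[:2]-(586,-88);print(P,np.hypot(*v),np.degrees(np.arctan2(v[1],v[0]))+180)
for ya in (79,80,81): a=np.radians(ya);print(ya,586-120*np.sin(a),-88+120*np.cos(a))
```

```text
[481.82924069 -10.31865459  70.        ] [ 459.60489327 -118.54784586   70.        ] [470.71706698 -64.43325022  70.        ] 110.4874629106274 78.39589296650861
117.66709965293519 78.44647647591319
[ 564.51692559 -188.19487911  100.        ] 102.47212443149087 77.89827592925339
79 468.2047379862803 -65.1029205548146
80 467.823069638535 -67.16221867996835
81 467.47739912858344 -69.22786419517229
```

Request:
carry_out --slide '[[0.117,0.052,0],[0.234,0.104,0],[0.234,0.104,-0.15],[0.234,0.104,-0.3],[0.234,0.104,-0.4],[0.234,0.104,-0.4],[0.234,0.104,-0.4]]' --dr '[[0,0,-0.0078],[0,0,-0.0078],[0,0,-0.0078],[0,0,-0.0078],[0,0,-0.0078],[0,0,-0.0078],[0,0,-0.0078]]' --gripper '[55,55,55,55,55,55,55]'

```text
clock: 7.6
eef_pos: [469.2, -65.5, 232.7]
eef_rot: [-3.139, -0.0, 1.377]
wrist_force: [0.1, -0.0, 0.9]
finger_gap: 51.9
finger_force: 0.0
```

Run:
```python
from h import *
print(read_state()["eef_pos"],read_state()["eef_rot"])
m=camera_model("wrist");im=camera("wrist")[...,::-1].copy();cv2.imwrite("pics/w4.png",im)
np.save("w4.npy",m,allow_pickle=True)
a=np.radians(79);y=np.array([np.cos(a),np.sin(a),0])
for s in(56,-56):print(proj(m,np.array([469.5,-65,70])+s*y))
```

```text
[469.23036574 -65.53273592 232.74790913] [-3.13912600e+00 -4.39954453e-05  1.37668567e+00]
[318.86734094 149.3429561 ]
[319.15236888 270.13178513]
```

View pics/w4.png

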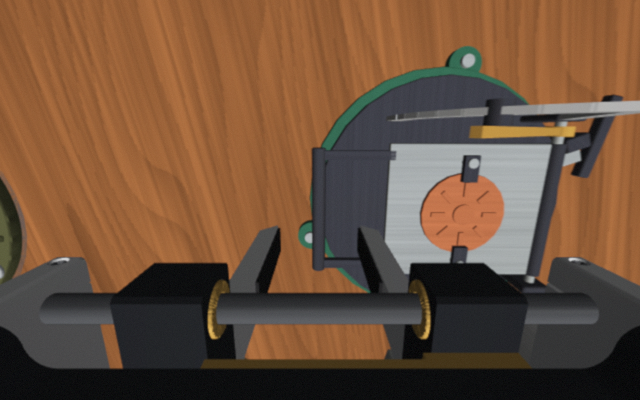

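The wrist view shows the bar from (318,149) to (319,270), exactly as predicted. The pointer runs from (471,132) to (575,132). I'll descend and grip.

Request:
carry_out --slide '[[0,0,-0.12],[0,0,-0.24],[0,0,-0.335],[0,0,-0.335],[0,0,-0.335]]' --dr '[[0,0,0],[0,0,0],[0,0,0],[0,0,0],[0,0,0]]' --gripper '[55,55,55,55,55]'

```text
clock: 8.07
eef_pos: [469.8, -65.2, 150.8]
eef_rot: [3.141, -0.0, 1.377]
wrist_force: [0.0, -0.3, 0.3]
finger_gap: 51.6
finger_force: 0.0
```

Request:
carry_out --slide '[[0,0,0],[0,0,0],[0,0,0],[0,0,0],[0,0,0],[0,0,0],[0,0,0],[0,0,0]]' --dr '[[0,0,0],[0,0,0],[0,0,0],[0,0,0],[0,0,0],[0,0,0],[0,0,0],[0,0,0]]' --gripper '[0,0,0,0,0,0,0,0]' --newtons 25

```text
clock: 8.73
eef_pos: [468.6, -64.8, 149.5]
eef_rot: [-3.14, 0.0, 1.378]
wrist_force: [-6.3, 1.4, 7.1]
finger_gap: 11.2
finger_force: 25.0
```

```bash
cat > geo.py <<'E'
from h import *
from scipy.spatial.transform import Rotation as Ro
a=np.radians(79);Y=np.array([np.cos(a),np.sin(a),0]);X=np.array([np.sin(a),-np.cos(a),0]);Z=np.array([0,0,1.])
H=np.array([469.5,-65,70])+200*X
def plan(t0,t1,n):
    "offsets of TCP (tool fixed to plate) from tilt t0 to t1"
    c=lambda t:Ro.from_rotvec(Y*t).apply(-200*X+78.5*Z)
    for i in range(1,n+1):
        t=t0+(t1-t0)*i/n; print(np.round((c(t)-c(t0))/250,3).tolist(),np.round(Y*(t-t0)/(2*np.pi),4).tolist())
E
python3 - <<'E'
from geo import *
s=read_state();print(s["eef_pos"],s["finger_gap"],H)
m=np.load("w4.npy",allow_pickle=True).item()
for th in np.arange(.4,.9,.1):
    print(th,proj(m,H+70*Y-155*np.cos(th)*X+155*np.sin(th)*Z),proj(m,H+70*Y))
plan(0,.4,10)
E
```

```text
[468.55844647 -64.76554851 149.5140942 ] 11.183664585621335 [ 665.82543669 -103.16179908   70.        ]
0.4 [410.16012331 132.93754634] [560.166473   131.61965817]
0.5 [429.31773399 133.19191495] [560.166473   131.61965817]
0.6 [453.85695397 133.46622235] [560.166473   131.61965817]
0.7 [484.57288497 133.75826212] [560.166473   131.61965817]
0.7999999999999999 [522.19790729 134.06352142] [560.166473   131.61965817]
[0.013, -0.003, 0.032] [0.0012, 0.0062, 0.0]
[0.027, -0.005, 0.063] [0.0024, 0.0125, 0.0]
[0.043, -0.008, 0.094] [0.0036, 0.0187, 0.0]
[0.059, -0.011, 0.123] [0.0049, 0.025, 0.0]
[0.077, -0.015, 0.153] [0.0061, 0.0312, 0.0]
[0.096, -0.019, 0.181] [0.0073, 0.0375, 0.0]
[0.116, -0.023, 0.209] [0.0085, 0.0437, 0.0]
[0.137, -0.027, 0.236] [0.0097, 0.05, 0.0]
[0.159, -0.031, 0.262] [0.0109, 0.0562, 0.0]
[0.182, -0.035, 0.287] [0.0121, 0.0625, 0.0]
```

Request:
carry_out --slide '[[0.013,-0.003,0.032],[0.027,-0.005,0.063],[0.043,-0.008,0.094],[0.059,-0.011,0.123],[0.077,-0.015,0.153],[0.096,-0.019,0.181],[0.116,-0.023,0.209],[0.137,-0.027,0.236],[0.159,-0.031,0.262],[0.182,-0.035,0.287]]' --dr '[[0.0012,0.0062,0],[0.0024,0.0125,0],[0.0036,0.0187,0],[0.0049,0.025,0],[0.0061,0.0312,0],[0.0073,0.0375,0],[0.0085,0.0437,0],[0.0097,0.05,0],[0.0109,0.0562,0],[0.0121,0.0625,0]]' --gripper '[0,0,0,0,0,0,0,0,0,0]'

```text
clock: 9.57
eef_pos: [514.5, -73.7, 221.2]
eef_rot: [-2.738, 0.001, 1.378]
wrist_force: [0.0, -1.9, -1.9]
finger_gap: 11.1
finger_force: 25.0
```

Run:
```python
from geo import *
plan(.4,.6,6)
s=read_state();print(s["eef_pos"],s["wrist_force"],s["finger_gap"],s["joints"])
m=camera_model("wrist");im=camera("wrist")[...,::-1].copy();cv2.imwrite("pics/w5.png",im)
np.save("w5.npy",m,allow_pickle=True)
b=camera("scene")[...,::-1];cv2.imwrite("pics/scene5.png",b)
cv2.imwrite("pics/z5.png",np.hstack([cv2.resize(im[:,240:],(400,400)),cv2.resize(b[165:265,255:355],(400,400),interpolation=cv2.INTER_CUBIC)]))
```

```text
[0.02, -0.004, 0.02] [0.001, 0.0052, 0.0]
[0.041, -0.008, 0.04] [0.002, 0.0104, 0.0]
[0.062, -0.012, 0.058] [0.003, 0.0156, 0.0]
[0.084, -0.016, 0.076] [0.004, 0.0208, 0.0]
[0.106, -0.021, 0.094] [0.0051, 0.026, 0.0]
[0.129, -0.025, 0.11] [0.0061, 0.0312, 0.0]
[514.5385405  -73.72565728 221.23617526] [ 0.02937548 -1.92621965 -1.94246799] 11.121276954550826 [-0.21021399  0.47395649  1.51188384 -0.00769426  1.55882864 -0.01536404]
```

View pics/z5.png

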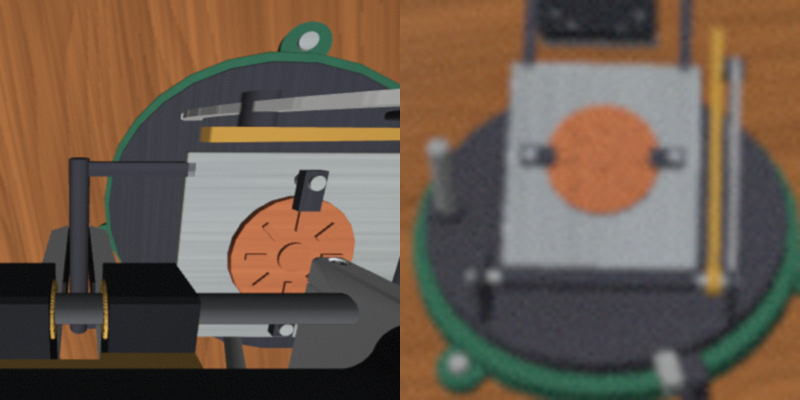

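The wrist crop shows the plate's side edge just below the pointer in the picture, with the pointer tip at about (202,134) in the crop. The bar is held well. I'll lift to 0.6, then fit the pointer tip over several wrist views.

Request:
carry_out --slide '[[0.02,-0.004,0.02],[0.041,-0.008,0.04],[0.062,-0.012,0.058],[0.084,-0.016,0.076],[0.106,-0.021,0.094],[0.129,-0.025,0.11],[0.129,-0.025,0.11]]' --dr '[[0.001,0.0052,0],[0.002,0.0104,0],[0.003,0.0156,0],[0.004,0.0208,0],[0.0051,0.026,0],[0.0061,0.0312,0],[0.0061,0.0312,0]]' --gripper '[0,0,0,0,0,0,0]'

```text
clock: 10.25
eef_pos: [547.0, -80.1, 248.5]
eef_rot: [-2.539, 0.001, 1.378]
wrist_force: [-8.8, -1.2, 3.6]
finger_gap: 11.1
finger_force: 25.0
```

Run:
```python
from geo import *
from scipy.optimize import least_squares
s=read_state();print(s["eef_pos"],s["eef_rot"],s["wrist_force"],s["finger_gap"])
m=camera_model("wrist");im=camera("wrist")[...,::-1].copy();cv2.imwrite("pics/w6.png",im)
np.save("w6.npy",m,allow_pickle=True)
cv2.imwrite("pics/top6.png",camera("top")[...,::-1]);cv2.imwrite("pics/scene6.png",camera("scene")[...,::-1])
M=[];U=[]
for k in(3,4,5,6):
    im=cv2.imread(f"pics/w{k}.png");mm=np.load(f"w{k}.npy",allow_pickle=True).item()
    hsv=cv2.cvtColor(im,cv2.COLOR_BGR2HSV);g=cv2.inRange(hsv,(15,140,120),(28,255,255));g[200:]=0;g[:,:380]=0
    n,l,st,c=cv2.connectedComponentsWithStats(g);i=1+np.argmax(st[1:,4]);x,y,w,h,A=st[i]
    vs=np.nonzero(l[:,x+1]==i)[0];print(k,st[i],"tip",x,vs.min(),vs.max())
    M.append(mm);U.append((x,(vs.min()+vs.max())/2))
def tip(mm,th,L):
    d=-np.cos(th)*X+np.sin(th)*Z;n=np.sin(th)*X+np.cos(th)*Z
    return min((proj(mm,H+70*Y+L*d+s*n) for s in(-3,3)),key=lambda q:q[0])
for ks in([0,1,2,3],[1],[1,2,3],[0,1]):
  if len(ks)>1:
    r=least_squares(lambda p:[tip(M[k],p[0],p[1]*100)[0]-U[k][0] for k in ks],[.6,1.55]);print(ks,"free L",r.x,r.fun)
  r=least_squares(lambda p:[tip(M[k],p[0],155)[0]-U[k][0] for k in ks],[.6]);print(ks,"L155",r.x,r.fun,[tip(M[k],r.x[0],155)[1]-U[k][1] for k in ks])
```

```text
[546.96530353 -80.12558163 248.53502206] [-2.53896831e+00  1.07757096e-03  1.37777912e+00] [-8.84338518 -1.16491479  3.60353262] 11.07203008305376
3 [481  90  72  25 612] tip 481 91 97
4 [ 470  126  107   12 1085] tip 470 127 137
5 [ 444  127  196   15 2635] tip 444 132 136
6 [ 409  127  231   12 2619] tip 409 127 138
[0, 1, 2, 3] free L [0.66709832 1.52161517] [ 0.19211937  0.28159286 -0.81056356  0.69120173]
[0, 1, 2, 3] L155 [0.6821698] [ 1.65034839  2.35447693 -2.96910208 -3.06374413] [np.float64(0.8090557920726269), np.float64(1.6484532194834287), np.float64(2.4528800765457675), np.float64(2.3552845104534583)]
[1] L155 [0.67464511] [0.] [np.float64(1.6263458504737685)]
[1, 2, 3] free L [0.66760059 1.52205722] [ 0.3915044  -0.78160794  0.66031064]
[1, 2, 3] L155 [0.68407275] [ 2.95587897 -2.4929788  -2.85826762] [np.float64(1.6540580183646796), np.float64(2.4695668230125705), np.float64(2.3659415316781747)]
[0, 1] free L [0.66540765 1.51917634] [1.31308298e-11 7.95807864e-13]
[0, 1] L155 [0.67440096] [ 0.1199979  -0.07576809] [np.float64(0.8997994215761338), np.float64(1.6256300134390926)]
```

Run:
```python
import cv2,numpy as np
cv2.imwrite("pics/z6.png",np.hstack([cv2.resize(cv2.imread("pics/w4.png")[90:240,370:590],(400,273),interpolation=cv2.INTER_CUBIC),cv2.resize(cv2.imread("pics/w6.png")[90:240,370:590],(400,273),interpolation=cv2.INTER_CUBIC)]))
```

```text
(no output)
```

View pics/z6.png

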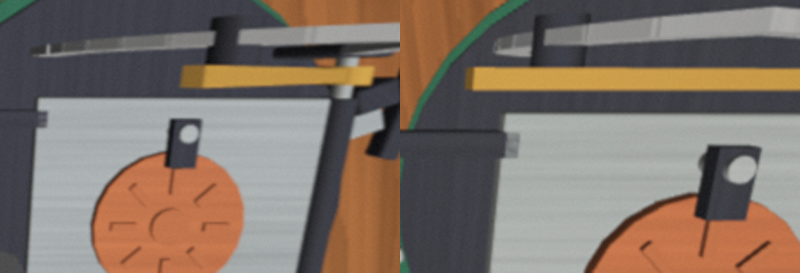

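The left crop (w4) shows the plate corner at about (391,144) and the pointer tip at (470,132). The right crop (w6) shows the corner at about (427,153) and the tip at (409,133). I'll use the plate corner to check the calibration.

Run:
```python
from geo import *
from scipy.optimize import least_squares
M=[np.load(f"w{k}.npy",allow_pickle=True).item() for k in(3,4,5,6)]
def P(h,th,L,y,s):
    d=-np.cos(th)*X+np.sin(th)*Z;n=np.sin(th)*X+np.cos(th)*Z
    return h+y*Y+L*d+s*n
print("corner w4",proj(M[1],P(H,0,140,60,3)),"obs 390.9 143.9; w6",proj(M[3],P(H,.603,140,60,3)),"obs 426.7 152.7")
# hinge shift (x,z) and pointer angle, tip length free or 155; plate tilt from tool
T=[481,470,444,409]
def res(p,L):
    h=H+p[1]*X+p[2]*Z
    r=[min(proj(M[k],P(h,p[0],L or p[3]*100,70,s))[0] for s in(-3,3))-T[k] for k in range(4)]
    r+=[proj(M[1],P(h,0,140,60,3))[0]-390.9,proj(M[3],P(h,.603,140,60,3))[0]-426.7]
    return r+[p[1]/2,p[2]/2]
for L in(0,155):
    r=least_squares(lambda p:res(p,L),[.65,0,0,1.55]);print(L,r.x,np.round(r.fun,2))
plan(.602,.665,3)
```

```text
corner w4 [391.20971034 144.51873081] obs 390.9 143.9; w6 [428.25170824 153.47498074] obs 426.7 152.7
0 [ 0.666261   -0.56079808  0.60296103  1.51350451] [ 0.19  0.28 -0.81  0.69 -0.19  0.2  -0.28  0.3 ]
155 [ 0.69168481 -0.43302188 -3.27822197  1.55      ] [ 0.8   1.14 -1.67 -0.83 -1.16  2.28 -0.22 -1.64]
[0.015, -0.003, 0.01] [0.0006, 0.0033, 0.0]
[0.03, -0.006, 0.02] [0.0013, 0.0066, 0.0]
[0.045, -0.009, 0.029] [0.0019, 0.0098, 0.0]
```

Request:
carry_out --slide '[[0.015,-0.003,0.01],[0.03,-0.006,0.02],[0.046,-0.009,0.03],[0.046,-0.009,0.03],[0.046,-0.009,0.03]]' --dr '[[0.0006,0.0033,0],[0.0013,0.0066,0],[0.0019,0.01,0],[0.0019,0.01,0],[0.0019,0.01,0]]' --gripper '[0,0,0,0,0]'

```text
clock: 10.82
eef_pos: [558.0, -82.3, 255.7]
eef_rot: [-2.478, 0.001, 1.378]
wrist_force: [-3.9, -2.7, 0.7]
finger_gap: 11.3
finger_force: 25.0
```

Run:
```python
from geo import *
s=read_state();print(s["eef_pos"],s["eef_rot"],s["wrist_force"],s["finger_gap"],s["clock"])
g=s["eef_pos"]+Ro.from_euler("xyz",s["eef_rot"]).apply([0,0,78.5])-H;print("tilt",np.arctan2(g[2],-g@X),np.hypot(g[2],g@X))
m=camera_model("wrist");im=camera("wrist")[...,::-1].copy();cv2.imwrite("pics/w7.png",im);np.save("w7.npy",m,allow_pickle=True)
t=camera("top")[...,::-1];cv2.imwrite("pics/top7.png",t)
mt=camera_model("top")
def P(th,L,y,q=0):
    d=-np.cos(th)*X+np.sin(th)*Z;n=np.sin(th)*X+np.cos(th)*Z
    return H+y*Y+L*d+q*n
for th in(.64,.667,.69):print(th,"top: tip",proj(mt,P(th,152,70,3)),"corner",proj(mt,P(th,140,60,3)),"wrist tip",proj(m,P(th,152,70,3)),"corner",proj(m,P(th,140,60,3)))
a=cv2.resize(im[100:200,380:520],(400,286),interpolation=cv2.INTER_CUBIC);b=cv2.resize(t[140:190,290:360],(400,286),interpolation=cv2.INTER_CUBIC)
cv2.imwrite("pics/z7.png",np.hstack([a,b]))
```

```text
[557.96335856 -82.29076739 255.72098488] [-2.47818534e+00  1.42932747e-03  1.37788917e+00] [-3.87121986 -2.70515035  0.68408838] 11.314164990582903 10.8167
tilt 0.6642797051196971 200.92876800051857
0.64 top: tip [308.76100128 181.67490929] corner [312.95110169 179.45402178] wrist tip [405.29534386 134.44106508] corner [425.67960364 152.88134628]
0.667 top: tip [308.90930764 180.51586922] corner [313.09714221 178.38883096] wrist tip [407.63193416 134.57544752] corner [428.29236819 153.4405463 ]
0.69 top: tip [309.04059928 179.50407804] corner [313.22580295 177.45965301] wrist tip [409.88708948 134.69531006] corner [430.76766889 153.93777397]
```

View pics/z7.png

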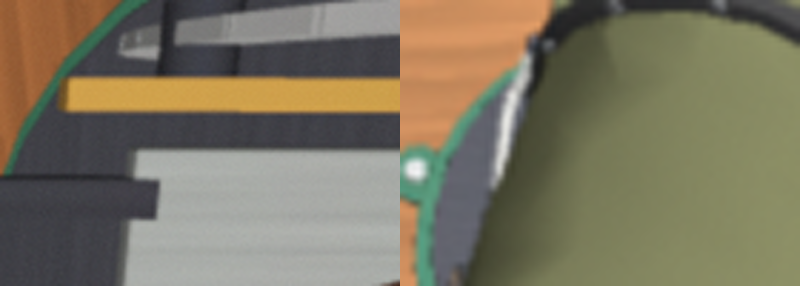

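Run:
```python
from geo import *
from scipy.optimize import least_squares
im=cv2.imread("pics/w7.png");hsv=cv2.cvtColor(im,cv2.COLOR_BGR2HSV);g=cv2.inRange(hsv,(15,140,120),(28,255,255))
print([int(np.nonzero(g[r,380:])[0].min())+380 for r in(128,131,134,137)])
M=[np.load(f"w{k}.npy",allow_pickle=True).item() for k in(3,4,5,6,7)]
T=np.array([481,470,444,409,float(np.nonzero(g[131,380:])[0].min())+380])-.5
def P(h,th,L,y,s):
    d=-np.cos(th)*X+np.sin(th)*Z;n=np.sin(th)*X+np.cos(th)*Z
    return h+y*Y+L*d+s*n
def res(p,L):
    h=H+p[1]*X+p[2]*Z
    r=[min(proj(M[k],P(h,p[0],L or p[3]*100,70,s))[0] for s in(-3,3))-T[k] for k in range(5)]
    r+=[proj(M[1],P(h,0,140,60,3))[0]-390.9,proj(M[3],P(h,.603,140,60,3))[0]-426.7,proj(M[4],P(h,.664,140,60,3))[0]-427.2]
    return r+[p[1]/1.5,p[2]/1.5]
for L in(0,152,155):
    r=least_squares(lambda p:res(p,L),[.65,0,0,1.55],loss="soft_l1");print(L,r.x,np.round(r.fun,2))
```

```text
[403, 403, 403, 402]
0 [ 0.66730533 -0.47097737  0.28288237  1.5213311 ] [ 0.37  0.24 -1.42  0.2   0.59 -0.18  0.52 -0.26 -0.31  0.19]
152 [ 0.66636529 -0.47079977  0.40887871  1.55      ] [ 0.35  0.2  -1.37  0.27  0.67 -0.14  0.46 -0.33 -0.31  0.27]
155 [ 0.68887037 -0.4621813  -3.14624793  1.55      ] [ 0.8   0.84 -1.95 -0.78 -0.45 -1.16  2.16  1.77 -0.31 -2.1 ]
```

The fit puts the pointer at 0.667, and the plate is at about 0.665. Before handing in, I'll check the turntable is still at its stop.

Request:
carry_out --slide '[[0,0,0],[0,0,0],[0,0,0],[0,0,0]]' --dr '[[0,0,0],[0,0,0],[0,0,0],[0,0,0]]' --gripper '[0,0,0,0]'

```text
clock: 11.25
eef_pos: [558.2, -82.3, 256.1]
eef_rot: [-2.478, 0.001, 1.378]
wrist_force: [-3.9, -4.3, -0.3]
finger_gap: 10.8
finger_force: 25.0
```

Run:
```python
from h import *
b=camera("scene")[...,::-1].copy();cv2.imwrite("pics/scene8.png",b)
g=lambda x:np.float32(cv2.cvtColor(x,cv2.COLOR_BGR2GRAY))
a=cv2.imread("pics/scene2.png");a5=cv2.imread("pics/scene5.png")
for n,(r0,r1,c0,c1) in{"tab":(249,266,314,328),"lug":(252,271,326,336),"hinge":(226,246,270,286)}.items():
    T=g(a)[r0:r1,c0:c1]
    for nm,q in(("5",a5),("8",b)):
        w=np.ascontiguousarray(g(q)[r0:r1,c0:c1]);print(n,nm,cv2.phaseCorrelate(T,w,cv2.createHanningWindow(w.shape[::-1],cv2.CV_32F)))
cv2.imwrite("pics/z8.png",np.hstack([cv2.resize(x[235:275,295:345],(400,320),interpolation=cv2.INTER_CUBIC) for x in(a,b)]))
```

```text
tab 5 ((0.4932778410655141, -0.09539686506643896), 1.0118106859701652)
tab 8 ((0.8033765357561515, 0.27165490966470607), 1.0468939419145937)
lug 5 ((0.1088573321750097, 0.14250690208715255), 1.2540306568145752)
lug 8 ((-0.028842542525650217, -0.011048531518378368), 1.1278622138500214)
hinge 5 ((-0.08496542321237399, 0.18628804040751312), 0.7514382362365722)
hinge 8 ((-0.04641807452606983, 0.03946616104757794), 0.8147978968918324)
```

View pics/z8.png

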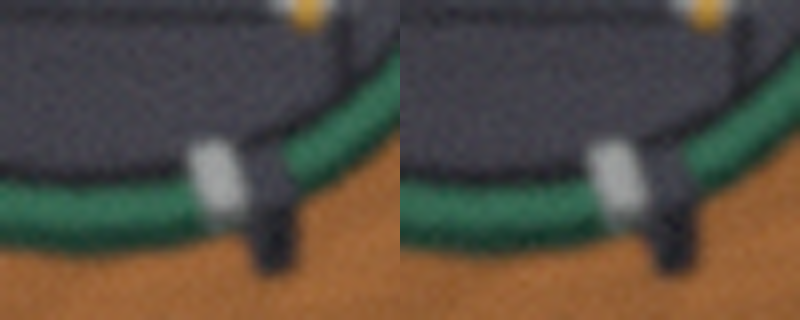

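The pictures show the tab at (218,180) still touching the lug at (268,200), same as before (shift under 1 px, towards the lug). I'm handing in.

```bash
python3 -c "
from cell import *
print(sign_off())"
```

```text
the job is handed in; nothing more can be done
None
```

I turned the turntable counter-clockwise to its stop, then lifted the plate to about 0.665 rad, in line with the pointer (measured at about 0.667), and handed in at about 11 s with the gripper still holding the handle.

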